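# Roll the rolling pin to its resting strip

### The arm

A 6-joint arm with a two-finger parallel gripper is mounted at the origin on the work surface. World frame = base frame: x ahead of the robot, y to its left, z up, the work surface at z = 0. Lengths are in m, angles in rad, forces in N, time in s.
With the tool pointing down it reaches from about 0.3 to 0.775 m from the base axis. Payload 14.6 kg.
Tool frame: the origin (TCP) lies at the very end of the fingers, on their centre line; the grasp point (between the pads) lies 19 mm behind it; z points along the fingers, x is the direction in which the jaws open and shut, and the axes are right-handed (so a half turn about z gives the same grasp; the last joint's range is limited). The gripper opens to 85 mm and grips with 20 to 120 N. Pads are 22 mm wide; open, the fingers measure 114 mm over their backs; the gripper's body (76 mm by 85 mm) begins 54 mm behind the grasp point. The pads swing forward as they close: fully open they stand 13 mm farther back than shut.
Start: joints at [-1.291, 0.3, 1.521, -0, 1.321, -0.067], TCP at [0.187, -0.517, 0.231] pointing down, gripper open.
Joint ranges: [-3.03, 3.03], [-0.79, 2.21], [0.23, 2.52], [-1.04, 4.18], [0, 3.07], [-2.55, 2.55]. Speed limits (rad/s): [2.22, 2.22, 2.57, 3.14, 3.14, 3.14].

### API

Orientations are given as a unit quaternion [x, y, z, w].
In Python, from station import monitor, imaging, job_done gives the robot as it stands.
- The arm moves only by the tool jog_arm, never from a script. Its argument "deltas" is a list of rows, each a list of 2 entries, a list of its own where there are three numbers: the shift along the world's x, y, z in m, then the turn, a rotation vector about the world's x, y, z in degrees. In form: [[[x, y, z], [ax, ay, az]], ...]. A call has 1 to 8 rows; each row shifts and turns the commanded pose from where the row before left it; what a row does not reach is not made up. A row lasts 1/10 s, in which the tool goes at most 50 mm and 8.59 degrees, less where a joint would pass 70% of its speed; a pose out of reach is approached as far as the arm can. A call is refused whole if a number of a shift passes 0.05 or a number of a turn 8.59, either way. A call with a gripper value outside its range is refused whole. "jaw" is the closure, from 0 (fully open) to 1 (shut), set as the call begins (left out, the last holds). The fingers move at their own pace and stop on an object; "squeeze" is the grip in N (left out, the last holds). Time passes only in rows, so rows that do not move let the fingers close. It gives the time, the measured TCP pose, the force and the opening at its end, in the units of the state.
- monitor.observe(): the state, without advancing time (a new reading comes with each control period).
- imaging.capture(name): name is "scene" or "side" or "wrist"; returns the picture (384x512x3 uint8, red, green, blue); there is no depth.
- imaging.camera_model(name): a dict with "K" (3x3 intrinsics, pixels), "k1" (the pictures are not rectified: a ray, as slopes to the right and down, at radius r is drawn at 1 + k1 r^2 times it, then the intrinsics apply), "xyz" and "rotation" of the camera in the world. Camera axes: x right, y up, looking along -z (the intrinsics and any distortion apply to the point x, -y, -z); pixel columns grow to the right and rows downward; lengths in m; the calibration is good to about 2 mm. A picture is of the moment at which its call begins: read the wrist's pose just before it. camera_model takes no time and is no camera call; for the wrist camera it gives the pose at the moment of the call.
- job_done(): hands the job in, once; it reports no verdict.
The state is a dict: "time_s": time; "qpos": joint angles; "dq": joint speeds; "effort": joint torques, N m; "tool_pos": TCP position; "orientation": TCP orientation; "wrist_force": force on the tool from outside, world axes, zero at the start; "ft_torque": the same for the moment, N m; "grip_width": opening from 0.0 (shut) to 1.0 (fully open).
Only numpy, scipy, OpenCV 4.12 (cv2) and the standard library are available. Lean on these libraries where they do the work, as an engineer would, in place of code of your own. Each camera call takes 0.05 s, during which the arm holds its last target.

### The job

Clear the middle of the pastry board: roll the wooden rolling pin sideways to the dark inlaid strip at the end of the board away from the clay salsa dish, and stop it there so that its barrel rests on that strip along its whole length. Roll it over the wood rather than picking it up or dragging it, keep it on the board, and leave everything else where it stands.

Things in the scene. Friction and masses are not known exactly. Their poses are not given: they have to be found in the camera images.
- board: Pastry board of pale wood lying on the table, does not move: 340 mm (its x) by 500 mm (its y), 20 mm thick, top flat with no edge or stop. Origin: centre of its underside. Its x points away from the robot, its y to the robot's left (within 0.2 rad). Two dark strips, 36 mm wide, are let in flush across its depth (along x), one near each end, centred on y = +170 and -170 mm.
- strip_left (a point): Middle of the left dark strip's centre line (board y = +170 mm), on the board's top face (20 mm above the table); the strip runs along this point's x axis.
- strip_right (a point): Middle of the right dark strip's centre line (board y = -170 mm), on the board's top face; the strip runs along this point's x axis.
- pin: The loose rolling pin; origin and axes as pin_center. Waxed wood, 0.2 to 0.4 kg. Pushed level by something upright behind it, it rolls straight ahead, square to its own axis, and is hardly turned by pushing off-centre; let go, it slows at about 0.4 to 0.7 m/s2 (pushed at 50 mm/s, it runs on for only some 3 mm).
- pin_center (a point): Centre of the rolling pin, on its axis half-way along; x is the pin's axis, within 0.06 rad of the strips' direction at the start; the pin starts between the strips. Barrel 48 mm in diameter and 200 mm long, with a slimmer knob 25 mm long at each end (27 mm in diameter, 250 mm over all). On the board the axis is 24 mm above the board's top, 44 mm above the table.
- pin_near (a point): On the pin's axis at the barrel's end nearer the robot (100 mm from the pin's centre).
- pin_far (a point): On the pin's axis at the barrel's end farther from the robot (100 mm from the pin's centre).
- dish: Clay salsa dish, reddish, an open round bowl 120 mm across and 45 mm high, standing on the table just beyond one end (left or right) of the board. Origin: centre of its underside. The pin goes to the strip at the other end.
- mug: White enamelled steel mug with a dark rim, 80 mm across and 80 mm high, handle reaching 70 mm from its axis, standing on the table just beyond the board's end opposite the dish. Origin: centre of its underside.
- press: Wooden tortilla press with a dark lever on top, about 330 by 210 by 115 mm, standing to the right. Origin: centre of its underside.
- canister: Stainless steel canister with twist cap, 100 mm across, 168 mm high, standing to the left. Origin: centre of its underside.
- funnel: White plastic funnel standing on its mouth, 112 mm across, 120 mm high, to the left. Origin: centre of its mouth, on the table.

How it is judged:
On the way:
1. the pin has rolled over by more than a third of a turn (angle between pin_center's own z axis and vertical above 2.1 rad), for 0.02 s.
At the end, for the whole second after the job is handed in: The pin lies still on the board's top, both barrel ends within 18 mm of the centre line of the strip at the end away from the dish (so the barrel rests on the 36 mm strip all along), and its middle within 70 mm of the strip's middle lengthwise (((y of dish in the frame of board below 0 m and y of pin_near in the frame of board between 0.152 and 0.188 m and y of pin_far in the frame of board between 0.152 and 0.188 m) or (y of dish in the frame of board above 0 m and y of pin_near in the frame of board between -0.188 and -0.152 m and y of pin_far in the frame of board between -0.188 and -0.152 m)) and x of pin_center in the frame of board between -0.07 and 0.07 m and z of pin_center in the frame of board between 0.038 and 0.05 m and linear speed of pin below 0.01 m/s and angular speed of pin below 0.3 rad/s); the robot touches nothing.
It fails at once if the pin is lifted more than 12 mm clear of the board (z of pin_center in the frame of board above 0.056 m).
It fails at once if the pin falls off the board (z of pin_center in the frame of board below 0.03 m).
It fails at once if the dish or the mug is pushed more than 20 mm from its place (distance of any of dish, mug from where it was at the start of the episode above 0.02 m).
It fails at once if another thing on the table (press, canister, funnel) is pushed more than 20 mm from its place (distance of any of press, canister, funnel from where it was at the start of the episode above 0.02 m).
It also fails if it takes over 38 s, if anything falls off the work surface, if the arm or the gripper's body presses on something with over 40 N, if the wrist force passes 120 N, or if a joint passes its speed limit or range.

## Working session

There is one attempt and no reset: what is moved stays moved. The work goes in short steps, Python scripts to look and compute and a tool call to move; the robot and the scene stay as the last step left them, time stands still between calls to the robot, and variables do not carry over. Pictures are saved under pics/ and viewed, and the job is handed in when it is done.

Besides the shell and the picture viewer there is one more tool, called after "Call:" as name([rows], argument=value, ...), one row to a line, values as JSON. jog_arm: Moves the arm, as the interface text tells. Its arguments: {"type":"object","properties":{"deltas":{"type":"array","items":{"type":"array"}},"jaw":{"type":"number"},"squeeze":{"type":"number"}},"required":["deltas"]}

```bash
mkdir -p pics; cat > h.py <<'E'
import numpy as np, cv2
from station import monitor, imaging
def R_(m):
    r=np.array(m['rotation'],float)
    if r.shape==(3,3): return r
    from scipy.spatial.transform import Rotation as Ro
    return Ro.from_quat(r).as_matrix()
def px2w(m,u,v,z):
    K=np.array(m['K']);k1=m['k1']
    d=cv2.undistortPoints(np.array([[[u,v]]],float),K,np.array([k1,0,0,0.]))[0,0]
    R=R_(m);c=np.array(m['xyz'])
    r=R@np.array([d[0],-d[1],-1]); return c+r*(z-c[2])/r[2]
def w2px(m,p):
    R=R_(m);q=R.T@(np.array(p)-np.array(m['xyz']));x=q[0]/-q[2];y=-q[1]/-q[2];s=1+m['k1']*(x*x+y*y)
    K=np.array(m['K']);return K[0,0]*x*s+K[0,2],K[1,1]*y*s+K[1,2]
def snap(n,f):
    im=imaging.capture(n);cv2.imwrite('pics/'+f,cv2.cvtColor(im,cv2.COLOR_RGB2BGR));return im
E
python3 - <<'E'
from h import *
for n in ('scene','side'):
    snap(n,n+'0.png');print(imaging.camera_model(n))
print(monitor.observe())
for n in ('scene','side'):
    im=cv2.imread(f'pics/{n}0.png');cv2.imwrite(f'pics/{n}0b.png',cv2.resize(im,(800,600),interpolation=cv2.INTER_CUBIC))
E
```

```text
{'K': array([[497.05343638,   0.        , 262.02525313],
       [  0.        , 497.05343638, 195.64051356],
       [  0.        ,   0.        ,   1.        ]]), 'k1': -0.08461205175995222, 'xyz': array([ 1.53926143, -0.465462  ,  1.81782549]), 'rotation': array([0.23275229, 0.15163781, 0.51602142, 0.81028035])}
{'K': array([[381.25911466,   0.        , 252.15101499],
       [  0.        , 381.25911466, 194.44519691],
       [  0.        ,   0.        ,   1.        ]]), 'k1': -0.07056257271034268, 'xyz': array([0.2523423 , 1.19001149, 1.062421  ]), 'rotation': array([-0.04618822,  0.42296836,  0.89683522, -0.12104133])}
{'time_s': 0.1, 'qpos': array([-1.29061434e+00,  3.00433038e-01,  1.52150189e+00,  5.96539741e-05,
        1.32072617e+00, -6.66002612e-02]), 'dq': array([ 0.00019235, -0.00176736, -0.00271262,  0.00031601, -0.00142143,
        0.00019691]), 'effort': array([ 3.05685771e-04, -5.44381571e+01, -3.62372983e+01, -1.17531554e-04,
        3.07498522e-03,  1.11669948e-05]), 'tool_pos': array([ 0.1868832 , -0.51705522,  0.2307757 ]), 'orientation': array([ 8.18492234e-01, -5.74517343e-01, -3.97727112e-04, -3.57830540e-04]), 'wrist_force': array([ 0.78506631,  0.13198569, -0.35820899]), 'ft_torque': array([ 0.00685093, -0.00487993, -0.01417176]), 'grip_width': 0.9997418577190341}
```

View pics/scene0b.png

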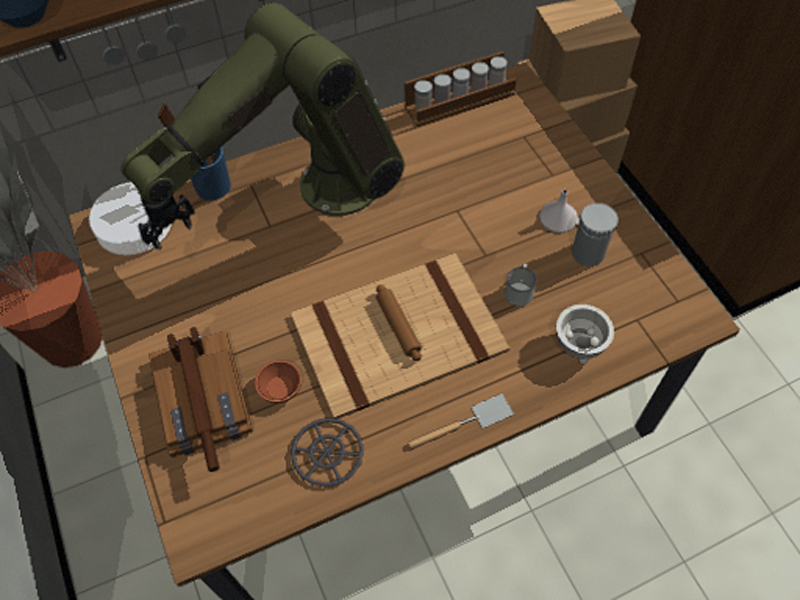

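View pics/side0b.png

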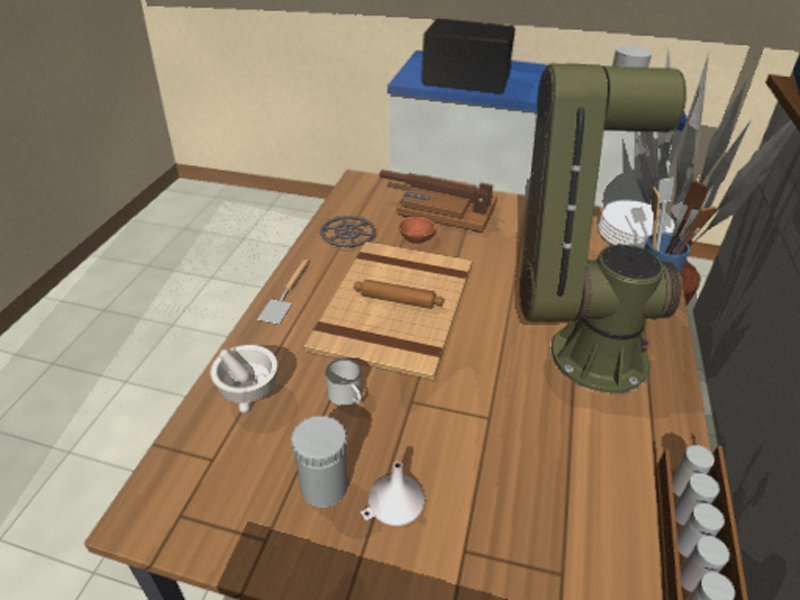

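The dish is beyond the right end of the board at scene (277,380) and the mug beyond the left end at (520,287), so the target is the left strip. I'll enlarge crops to measure.

```bash
python3 - <<'E'
import cv2
for n,(x,y,w,h) in dict(scene=(180,155,160,120),side=(190,145,120,100)).items():
    im=cv2.imread(f'pics/{n}0.png')[y:y+h,x:x+w]
    s=5 if n=='scene' else 6
    im=cv2.resize(im,None,fx=s,fy=s,interpolation=cv2.INTER_CUBIC)
    for i in range(0,w,20): cv2.putText(im,str(x+i),(i*s,10),0,.35,(0,0,255),1);cv2.line(im,(i*s,12),(i*s,18),(0,0,255),1)
    for i in range(0,h,20): cv2.putText(im,str(y+i),(0,i*s+4),0,.35,(0,0,255),1)
    cv2.imwrite(f'pics/{n}0c.png',im)
E
```

```text
(no output)
```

View pics/scene0c.png

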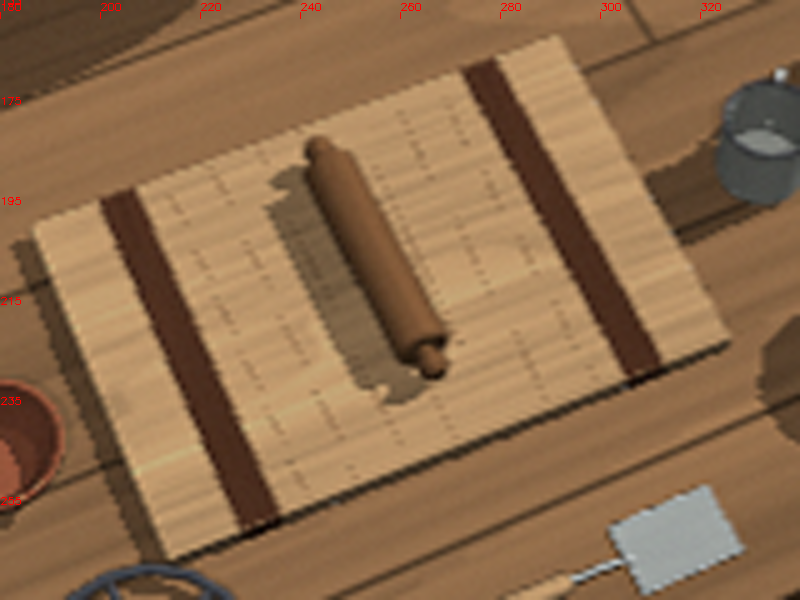

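View pics/side0c.png

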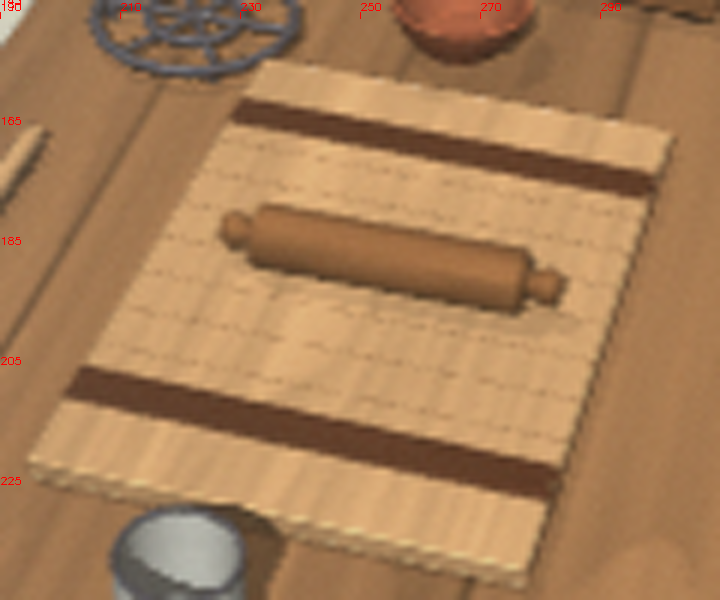

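```bash
cat > fit.py <<'E'
from h import *
from scipy.optimize import least_squares
def sc(p,x0=180,y0=155,s=5): return [(a/s+x0+.5/s-.5,b/s+y0+.5/s-.5) for a,b in p]
S=imaging.camera_model('scene');D=imaging.camera_model('side')
cs=sc([(30,228),(560,36),(730,342),(170,558)])   # NR NL FL FR
cd=sc([(672,133),(529,568),(30,462),(267,62)],190,145,6)
loc=np.array([(-.17,-.25),(-.17,.25),(.17,.25),(.17,-.25)])
def bp(v):
    c,s=np.cos(v[2]),np.sin(v[2]);return [(v[0]+c*a-s*b,v[1]+s*a+c*b,.02) for a,b in loc]
def res(v,w):
    r=[]
    for m,c,k in ((S,cs,0),(D,cd,1)):
        if w in(k,2): r+=[np.subtract(w2px(m,p),q) for p,q in zip(bp(v),c)]
    return np.ravel(r)
for w in (0,1,2):
    o=least_squares(res,[.5,0,0],args=(w,));print('board',w,o.x.round(4),o.fun.round(1))
b=o.x
ks=sc([(319,147),(432,360)]);kd=sc([(549,286),(236,230)],190,145,6)
for m,k in((S,ks),(D,kd)):
    n,f=[px2w(m,*q,.044) for q in k]
    d=f-n;c=(n+f)/2;th=np.arctan2(d[1],d[0])
    B=np.array([[np.cos(b[2]),-np.sin(b[2])],[np.sin(b[2]),np.cos(b[2])]])
    print('pin',n.round(4),f.round(4),np.linalg.norm(d),'c',c.round(4),'th',th,'rel',th-b[2],'in board',B.T@(c[:2]-b[:2]))
B=np.array([[np.cos(b[2]),-np.sin(b[2])],[np.sin(b[2]),np.cos(b[2])]])
print('strip L',b[:2]+B@[0,.17])
print('mug',px2w(S,*sc([(768,107)])[0],.08))
E
python3 fit.py
```

```text
board 0 [ 0.5624 -0.0558 -0.0281] [-0.2 -0.6 -0.1 -0.1  0.8 -0.3 -0.5  0.8]
board 1 [ 0.557  -0.0529 -0.0211] [ 0.4 -0.5  0.4  0.8 -0.5 -0.2 -0.4 -0.8]
board 2 [ 0.5595 -0.055  -0.024 ] [-0.3 -0.9 -0.4 -0.8  0.7 -1.2 -0.4  0.2  0.1 -0.7 -0.3  0.3 -1.  -0.7
 -0.6 -1.2]
pin [ 0.4326 -0.0499  0.044 ] [ 0.6616 -0.0506  0.044 ] 0.2290700314796439 c [ 0.5471 -0.0503  0.044 ] th -0.0028346629919765065 rel 0.021178713601875933 in board [-0.01246024  0.00439294]
pin [ 0.4343 -0.0515  0.044 ] [ 0.665 -0.051  0.044] 0.23074966820608553 c [ 0.5496 -0.0512  0.044 ] th 0.0024158472218456933 rel 0.026429223815698132 in board [-0.00991536  0.00349343]
strip L [0.56354846 0.11498691]
mug [0.57953066 0.30309619 0.08      ]
```

Both views agree within about 3 mm: the pin is at (0.548, −0.051) and the left strip's centre at (0.5635, 0.115). The pin needs to roll about 0.166 m in +y. I'll push with both fingers spread along the pin.

Call:
jog_arm([
  [[0.03,0.033,0],[0,0,5.75]],
  [[0.03,0.033,0],[0,0,5.75]],
  [[0.03,0.033,0],[0,0,5.75]],
  [[0.03,0.033,0],[0,0,5.75]],
  [[0.03,0.033,0],[0,0,5.75]],
  [[0.03,0.033,0],[0,0,5.75]],
], jaw=0.3)

```text
time_s: 0.7
tool_pos: [0.3678, -0.3177, 0.2312]
orientation: [0.953, -0.304, -0.0, -0.0]
wrist_force: [0.3, -0.9, -0.3]
grip_width: 0.701
```

Call:
jog_arm([
  [[0.03,0.033,0],[0,0,5.75]],
  [[0.03,0.033,0],[0,0,5.75]],
  [[0.03,0.033,0],[0,0,5.75]],
  [[0.03,0.033,0],[0,0,5.75]],
  [[0.03,0.033,0],[0,0,5.75]],
  [[0.03,0.033,0],[0,0,5.75]],
  [[0,0,0],[0,0,0]],
  [[0,0,0],[0,0,0]],
])

```text
time_s: 1.5
tool_pos: [0.547, -0.1206, 0.2306]
orientation: [1.0, -0.009, -0.001, -0.0]
wrist_force: [-0.5, -1.0, 0.5]
grip_width: 0.7
```

Call:
jog_arm([
  [[0,0,-0.03],[0,0,0]],
  [[0,0,-0.03],[0,0,0]],
  [[0,0,-0.03],[0,0,0]],
  [[0,0,-0.03],[0,0,0]],
  [[0,0,-0.03],[0,0,0]],
  [[0,0,-0.02],[0,0,0]],
  [[0,0,-0.01],[0,0,0]],
  [[0,0,-0.01],[0,0,0]],
])

```text
time_s: 2.3
tool_pos: [0.5467, -0.1221, 0.0412]
orientation: [1.0, -0.011, 0.0, 0.0]
wrist_force: [0.1, -0.6, 0.5]
grip_width: 0.701
```

```bash
cat > look.py <<'E'
from h import *
import sys
t=sys.argv[1];print(monitor.observe()['tool_pos'].round(4), monitor.observe()['time_s'])
for n,(x,y,w,h,s) in dict(scene=(180,155,160,120,5),side=(190,145,120,100,6)).items():
    im=snap(n,n+t+'.png')[y:y+h,x:x+w,::-1]
    im=cv2.resize(im,None,fx=s,fy=s,interpolation=cv2.INTER_CUBIC);cv2.imwrite(f'pics/{n}{t}c.png',im)
E
python3 look.py 1
```

```text
[ 0.5467 -0.1221  0.0412] 2.3
```

View pics/scene1c.png

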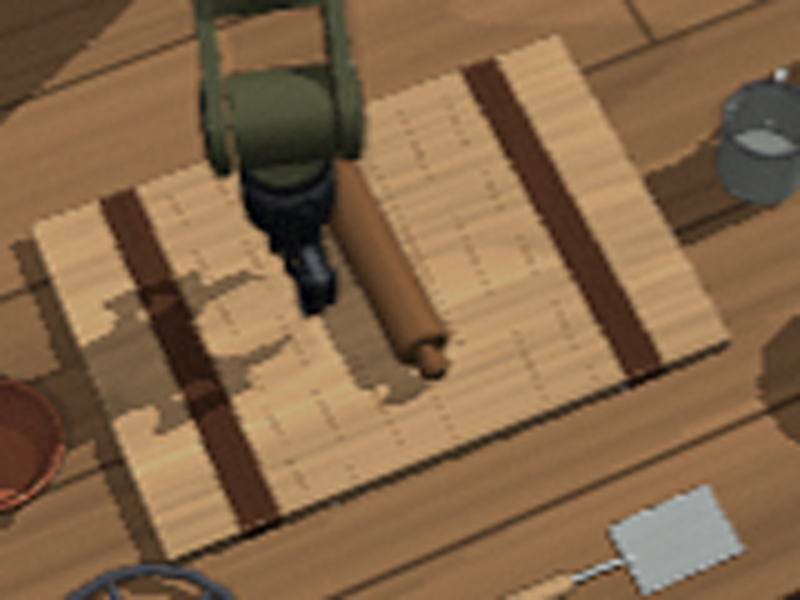

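View pics/side1c.png

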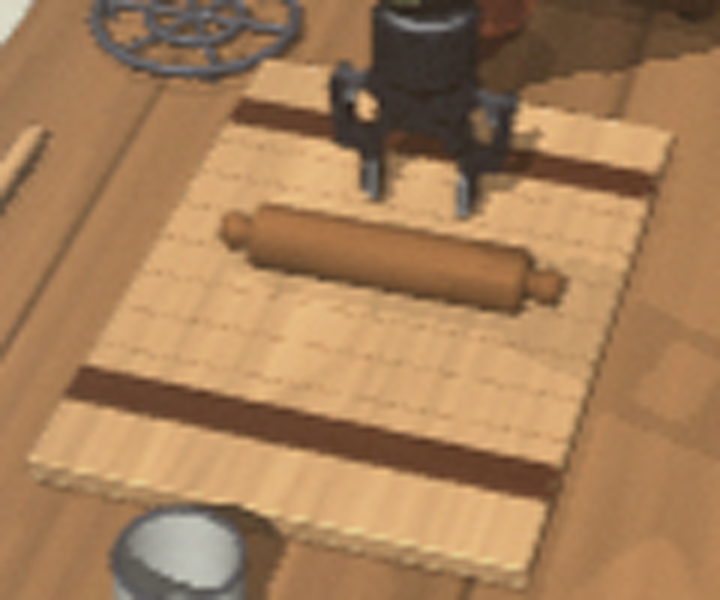

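The fingers are behind the pin and clear of it. The pin hasn't moved. I'll lower the last bit and then push slowly.

Call:
jog_arm([
  [[0,0,-0.008],[0,0,0]],
  [[0,0,-0.006],[0,0,0]],
  [[0,0.006,0],[0,0,0]],
  [[0,0.006,0],[0,0,0]],
  [[0,0.006,0],[0,0,0]],
  [[0,0.006,0],[0,0,0]],
  [[0,0.005,0],[0,0,0]],
  [[0,0.005,0],[0,0,0]],
])

```text
time_s: 3.2
tool_pos: [0.547, -0.0868, 0.0274]
orientation: [1.0, -0.01, 0.0, 0.0]
wrist_force: [0.1, -1.6, 0.1]
grip_width: 0.702
```

Call:
jog_arm([
  [[0,0.005,0],[0,0,0]],
  [[0,0.005,0],[0,0,0]],
  [[0,0.005,0],[0,0,0]],
  [[0,0.005,0],[0,0,0]],
  [[0,0.005,0],[0,0,0]],
  [[0,0.005,0],[0,0,0]],
  [[0,0.005,0],[0,0,0]],
  [[0,0.005,0],[0,0,0]],
])

```text
time_s: 4.0
tool_pos: [0.5469, -0.0468, 0.0273]
orientation: [1.0, -0.01, -0.0, -0.0]
wrist_force: [0.2, 1.0, 0.1]
grip_width: 0.7
```

```bash
python3 look.py 2
```

```text
[ 0.5469 -0.0468  0.0273] 4.0
```

View pics/side2c.png

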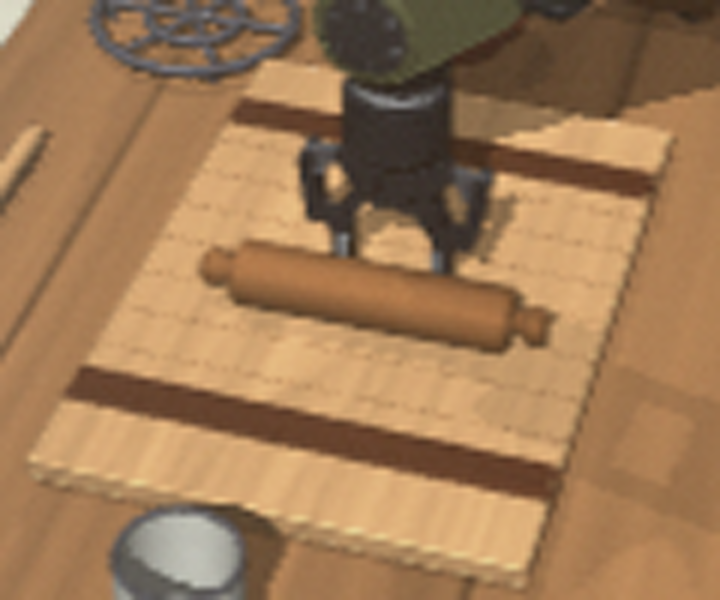

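View pics/scene2c.png

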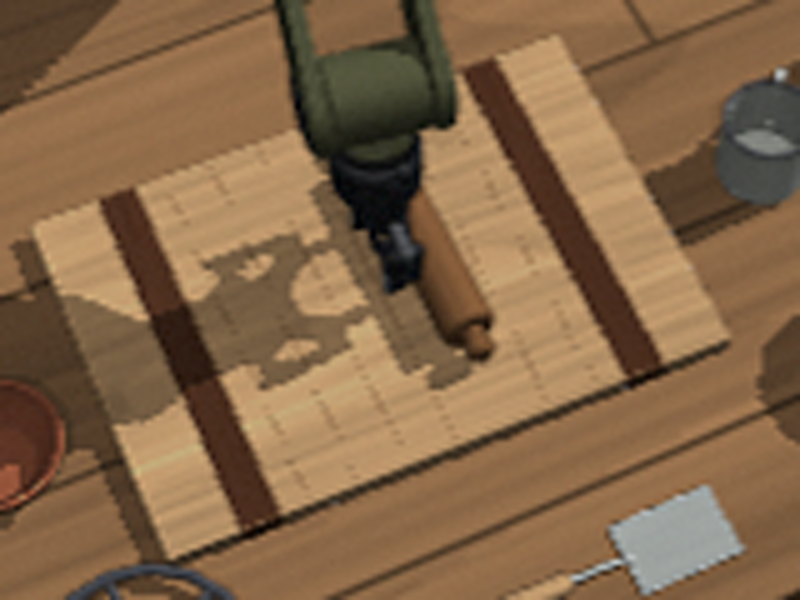

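Side view: knobs at crop (217,266) and (537,327). Scene: far knob at (479,340). The pin is rolling as planned.

```bash
cat > pin.py <<'E'
from h import *
import sys
b=np.array([.5595,-.055,-.024])
def pin(kd,ks=None):
    D=imaging.camera_model('side');S=imaging.camera_model('scene')
    cv=lambda p,x0,y0,s:(p[0]/s+x0+.5/s-.5,p[1]/s+y0+.5/s-.5)
    n,f=[px2w(D,*cv(q,190,145,6),.044) for q in kd]
    B=np.array([[np.cos(b[2]),-np.sin(b[2])],[np.sin(b[2]),np.cos(b[2])]])
    print('side',n.round(4),f.round(4),'board n,f',(B.T@(n[:2]-b[:2])).round(4),(B.T@(f[:2]-b[:2])).round(4))
    for q in ks or []:
        p=px2w(S,*cv(q,180,155,5),.044);print('scene',p.round(4),(B.T@(p[:2]-b[:2])).round(4))
E
python3 -c "
from pin import *
pin([(537,327),(217,266)],[(479,340)])"
```

```text
side [ 0.4333 -0.0053  0.044 ] [ 0.6654 -0.0076  0.044 ] board n,f [-0.1273  0.0466] [0.1048 0.0499]
scene [ 0.6611 -0.008   0.044 ] [0.1005 0.0495]
```

Call:
jog_arm([
  [[0,0.005,0],[0,0,0]],
  [[0,0.005,0],[0,0,0]],
  [[0,0.005,0],[0,0,0]],
  [[0,0.005,0],[0,0,0]],
  [[0,0.005,0],[0,0,0]],
  [[0,0.005,0],[0,0,0]],
  [[0,0.005,0],[0,0,0]],
  [[0,0.005,0],[0,0,0]],
])

```text
time_s: 4.9
tool_pos: [0.5469, -0.0068, 0.0273]
orientation: [1.0, -0.01, -0.0, 0.0]
wrist_force: [-0.9, 0.7, -0.8]
grip_width: 0.703
```

Call:
jog_arm([
  [[0,0.005,0],[0,0,0]],
  [[0,0.005,0],[0,0,0]],
  [[0,0.005,0],[0,0,0]],
  [[0,0.005,0],[0,0,0]],
  [[0,0.005,0],[0,0,0]],
  [[0,0.005,0],[0,0,0]],
  [[0,0.005,0],[0,0,0]],
  [[0,0.005,0],[0,0,0]],
])

```text
time_s: 5.7
tool_pos: [0.5469, 0.0332, 0.0273]
orientation: [1.0, -0.01, 0.0, 0.0]
wrist_force: [-0.3, -0.1, 1.0]
grip_width: 0.699
```

Call:
jog_arm([
  [[0,0.005,0],[0,0,0]],
  [[0,0.005,0],[0,0,0]],
  [[0,0.004,0],[0,0,0]],
  [[0,0.003,0],[0,0,0]],
  [[0,0.002,0],[0,0,0]],
  [[0,0,0],[0,0,0]],
  [[0,0,0],[0,0,0]],
])

```text
time_s: 6.4
tool_pos: [0.5469, 0.0517, 0.0273]
orientation: [1.0, -0.01, -0.0, 0.0]
wrist_force: [-0.4, -0.6, -0.3]
grip_width: 0.7
```

```bash
python3 look.py 3
```

```text
[0.5469 0.0517 0.0273] 6.4
```

View pics/side3c.png

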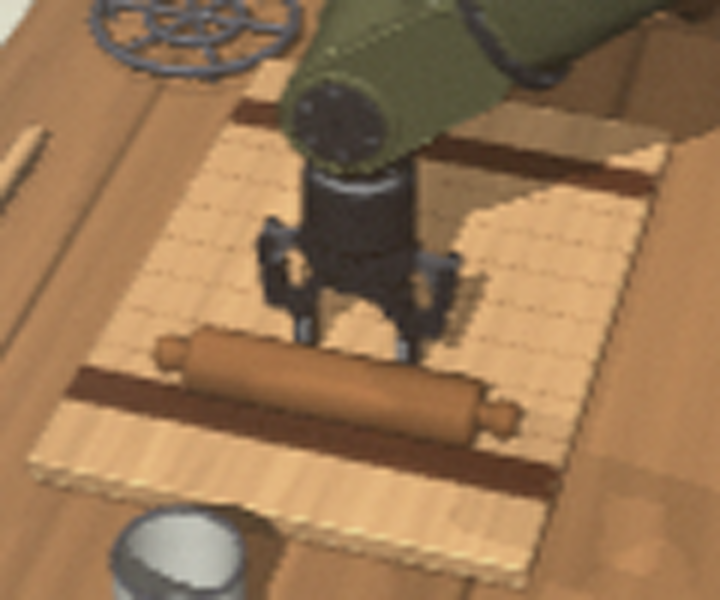

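View pics/scene3c.png

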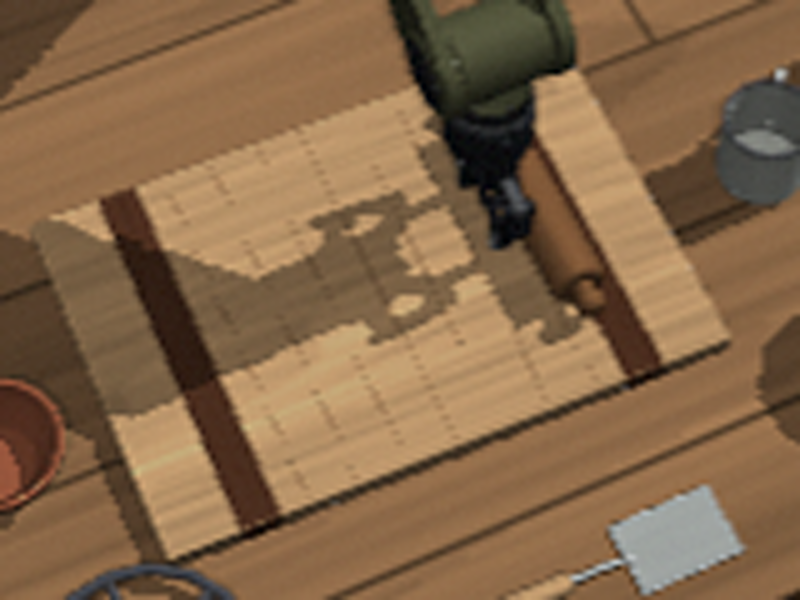

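Side view: near knob (501,419), far knob (172,352). Scene: far knob (591,293).

```bash
python3 -c "
from pin import *
pin([(501,419),(172,352)],[(591,293)])"
```

```text
side [0.4371 0.093  0.044 ] [0.6661 0.0894 0.044 ] board n,f [-0.126  0.145] [0.1031 0.1469]
scene [0.6604 0.095  0.044 ] [0.0973 0.1524]
```

Call:
jog_arm([
  [[0,0.004,0],[0,0,0]],
  [[0,0.005,0],[0,0,0]],
  [[0,0.005,0],[0,0,0]],
  [[0,0.004,0],[0,0,0]],
  [[0,0.002,0],[0,0,0]],
  [[0,0.001,0],[0,0,0]],
  [[0,0,0],[0,0,0]],
  [[0,0,0],[0,0,0]],
])

```text
time_s: 7.3
tool_pos: [0.5469, 0.0727, 0.0273]
orientation: [1.0, -0.01, 0.0, 0.0]
wrist_force: [0.4, 0.5, -0.8]
grip_width: 0.699
```

Call:
jog_arm([
  [[0,-0.01,0],[0,0,0]],
  [[0,-0.02,0],[0,0,0]],
  [[0,-0.03,0],[0,0,0]],
  [[0,-0.04,0],[0,0,0]],
  [[0,-0.04,0],[0,0,0]],
  [[0,-0.04,0],[0,0,0]],
  [[0,-0.02,0],[0,0,0]],
  [[0,0,0],[0,0,0]],
])

```text
time_s: 8.1
tool_pos: [0.5466, -0.1303, 0.0273]
orientation: [1.0, -0.012, 0.0, 0.0]
wrist_force: [0.0, 0.7, 0.9]
grip_width: 0.699
```

```bash
python3 look.py 4
```

```text
[ 0.5466 -0.1303  0.0273] 8.1
```

View pics/side4c.png

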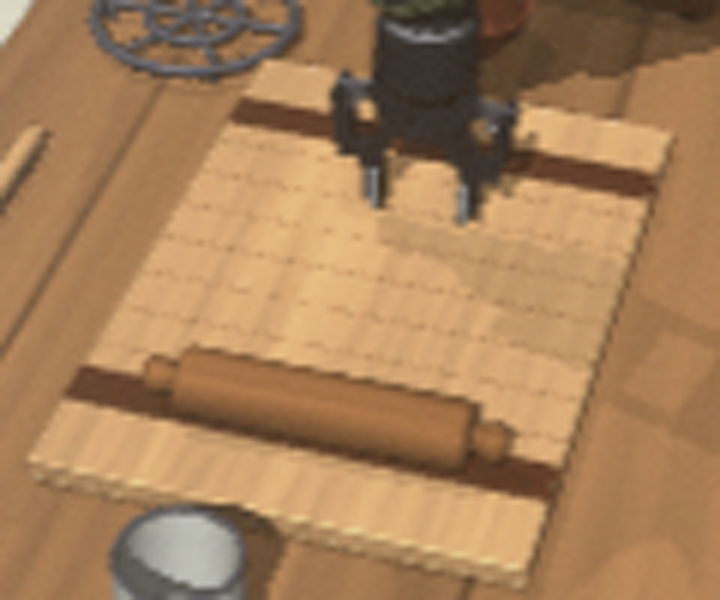

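View pics/scene4c.png

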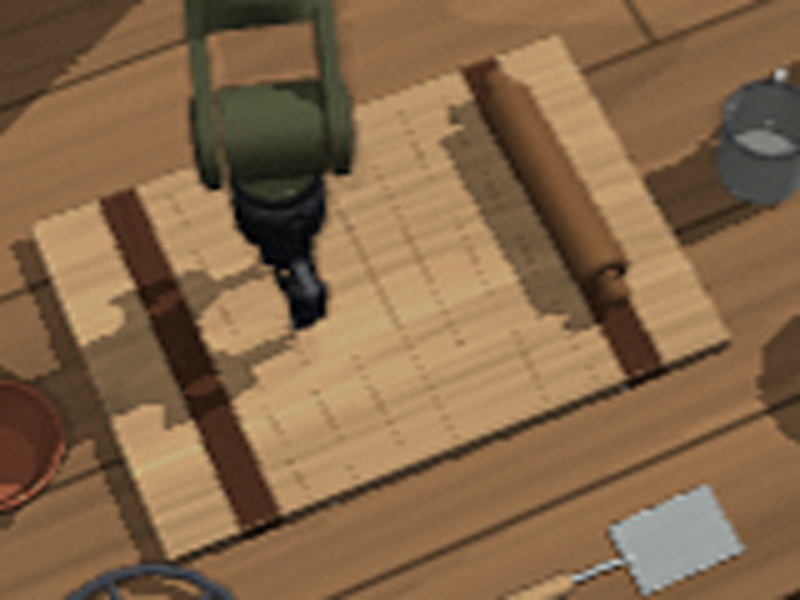

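Side view: knobs at (492,439) and (159,373); strip ends at (556,480) and (82,383). Scene: knobs at (497,80) and (613,286); strip ends at (481,68) and (645,370).

```bash
python3 -c "
from pin import *
pin([(492,439),(159,373)],[(497,80),(613,286)])
D=imaging.camera_model('side');S=imaging.camera_model('scene')
cv=lambda p,x0,y0,s:(p[0]/s+x0+.5/s-.5,p[1]/s+y0+.5/s-.5)
for m,a,st,kn in((D,(190,145,6),[(556,480),(82,383)],[(492,439),(159,373)]),(S,(180,155,5),[(481,68),(645,370)],[(497,80),(613,286)])):
    n,f=[px2w(m,*cv(q,*a),.02)[:2] for q in st]; d=(f-n)/np.linalg.norm(f-n);no=np.array([-d[1],d[0]])
    print(n,f,np.linalg.norm(f-n),[(no@(px2w(m,*cv(q,*a),.044)[:2]-n)).round(4) for q in kn],[(d@(px2w(m,*cv(q,*a),.044)[:2]-n)-.17).round(4) for q in kn])
"
```

```text
side [0.4386 0.1134 0.044 ] [0.6676 0.1121 0.044 ] board n,f [-0.1249  0.1655] [0.104  0.1697]
scene [0.4343 0.1188 0.044 ] [-0.1293  0.1708]
scene [0.6622 0.1146 0.044 ] [0.0986 0.172 ]
[0.39404922 0.11478857] [0.72441089 0.11109561] 0.33038230830366294 [np.float64(-0.0009), np.float64(0.0004)] [np.float64(-0.1255), np.float64(0.1035)]
[0.40167592 0.11960207] [0.73256282 0.10944524] 0.3310427519491291 [np.float64(0.0002), np.float64(0.003)] [np.float64(-0.1373), np.float64(0.0905)]
```

Measured against the strip itself, both ends lie within about 3 mm of its centre line and the pin is about 15 mm off lengthwise. I'll lift clear and check that it is still.

Call:
jog_arm([
  [[0,0,0.02],[0,0,0]],
  [[0,0,0.03],[0,0,0]],
  [[0,0,0.03],[0,0,0]],
  [[0,0,0.03],[0,0,0]],
  [[0,0,0],[0,0,0]],
  [[0,0,0],[0,0,0]],
])

```text
time_s: 8.8
tool_pos: [0.547, -0.1264, 0.1375]
orientation: [1.0, -0.009, 0.0, 0.0]
wrist_force: [-0.4, 0.7, -0.7]
grip_width: 0.697
```

```bash
python3 - <<'E'
from h import *
a=cv2.imread('pics/side4.png').astype(int);b=snap('side','side5.png')[:,:,::-1].astype(int)
d=abs(a-b).max(2)[200:230,205:285];print('max diff at pin',d.max(),(d>20).sum())
a=cv2.imread('pics/side0.png').astype(int)
for n,(x0,y0,x1,y1) in dict(mug=(205,225,240,262),canister=(180,260,230,330),funnel=(228,290,275,340)).items(): print(n,(abs(a-b).max(2)[y0:y1,x0:x1]>25).sum())
print(monitor.observe()['wrist_force'],monitor.observe()['time_s'])
from station import job_done
if d.max()<25: print(job_done())
E
```

```text
max diff at pin 26 30
mug 0
canister 0
funnel 0
[-0.54470628 -0.19199532 -0.66591402] 8.85
```

The difference at the pin is just over my threshold, so I'll check whether it has moved.

```bash
python3 - <<'E'
from h import *
c=snap('side','side6.png')[:,:,::-1].astype(int);s6=snap('scene','scene6.png')
im={k:cv2.imread(f'pics/side{k}.png').astype(int) for k in (4,5)}
for k in im: 
    d=abs(im[k]-c).max(2)[200:230,205:285]; print(k,d.max(),(d>10).sum(),np.argwhere(d>10).mean(0) if (d>10).any() else '')
    p=im[k][200:230,205:285].astype(np.uint8)
    g=lambda z:cv2.cvtColor(z.astype(np.uint8),cv2.COLOR_BGR2GRAY).astype(np.float32)
    print(cv2.phaseCorrelate(g(p),g(c[200:230,205:285])))
o=[]
for i in (im[4],im[5],c): o.append(cv2.resize(i[195:235,205:290].astype(np.uint8),None,fx=5,fy=5,interpolation=cv2.INTER_NEAREST))
cv2.imwrite('pics/cmp.png',cv2.resize(np.vstack(o),(425,600)))
E
```

```text
4 26 41 [ 2.         74.43902439]
((-0.019862049828937245, 0.034449574698728114), 0.990107059677442)
5 8 0 
((-0.05435327743495577, 0.04353551415346857), 1.001241150299708)
```

View pics/cmp.png

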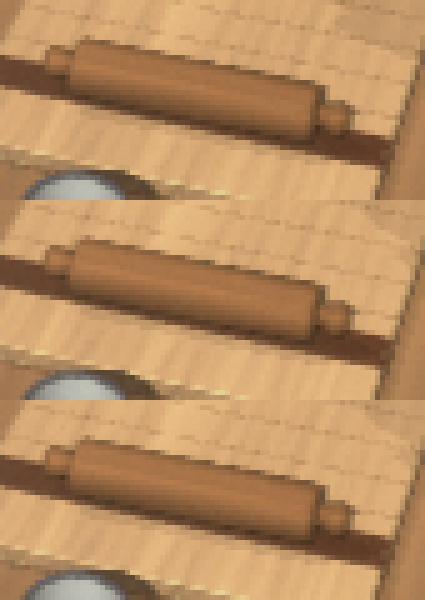

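The difference was only the arm's shadow at the upper right of the crop. The pin is identical in all three pictures, lying on the strip.

```bash
python3 -c "
from station import job_done
print(job_done())"
```

```text
the job is handed in; nothing more can be done
None
```

I rolled the pin about 166 mm onto the left dark strip, the end away from the dish, and handed the job in at about 9 s. I pushed it slowly at about 50 mm/s with both fingers upright behind it, then backed off and lifted clear.

- **Position:** Measured against the strip in both the side and scene views, both knob centres, just beyond the barrel ends, were within about 3 mm of the centre line. The limit is 18 mm. Lengthwise the pin sits about 10 to 25 mm nearer the robot than the strip's middle, within the 70 mm allowed.
- **Stillness:** The last side-view pictures show no movement of the pin. My first check went just over its threshold, but that was the arm's shadow on the board.
- **Other things:** The mug, canister and funnel looked unchanged in the side view. I did not compare the dish and press numerically, but the arm did not go near them.
- **Disagreement:** Partway through, the two cameras differed by about 6 mm on the pin's position. At the end, measured against the strip itself, they agreed to within about 3 mm.

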